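# Lock the lid ring of the wide glaze jar

## Robot

A 6-joint arm with a two-finger parallel gripper is mounted at the origin on the work surface. World frame = base frame: x ahead of the robot, y to its left, z up, the work surface at z = 0. Lengths are in mm, angles in rad, forces in N, time in s.
With the tool pointing down it reaches from about 400 to 925 mm from the base axis. Payload 12.5 kg.
Tool frame: the origin (TCP) lies at the centre of the arm's flange, where the gripper is bolted on; the fingertips stand 190 mm ahead of it and the grasp point (between the pads) lies 171 mm ahead of it; z points along the fingers, y is the line along which they close (so a half turn about z gives the same grasp; the last joint's range is limited). The gripper opens to 95 mm and grips with 3 to 60 N. Pads are 20 mm wide; open, the fingers measure 119 mm over their backs; the gripper's body (75 mm by 180 mm) begins 59 mm behind the grasp point.
Start: joints at [1.115, 0.491, 1.559, -0, 1.092, -0.106], TCP at [214.17, 587.159, 404.761] pointing down, gripper open.
Joint ranges: [-3.1, 3.1], [-0.84, 2.19], [0.05, 2.79], [-1.13, 4.28], [0.06, 2.93], [-2.69, 2.69]. Speed limits (rad/s): [2.22, 2.22, 2.79, 3.14, 3.14, 3.14].

## Interface

Orientations are given as [roll, pitch, yaw] about the fixed x, y, z axes, in that order (R = Rz(yaw) Ry(pitch) Rx(roll)).
In Python, from cell import env, read_camera, search_frame, cut_out gives the robot as it stands. The module is installed in compiled form; this text tells all that it offers.
- The arm moves only by the tool move_arm, never from a script. Its argument "commands" is a list of rows, each a list of 3 entries, a list of its own where there are three numbers: the shift along the world's x, y, z normalised to -1 to 1, where 1 is 0.03 m, then the turn about the world's z normalised to -1 to 1, where 1 is 0.08 rad, then the opening, from -1 (shut) to 1 (fully open), so that 0 is half open. A call has 1 to 20 rows; each row shifts and turns the commanded pose from where the row before left it; what a row does not reach is not made up. A row lasts 1/12 s, in which the tool goes at most 41.7 mm and 7.16 degrees, less where a joint would pass 70% of its speed; a pose out of reach is approached as far as the arm can. A call with a number of a shift or a turn outside -1 to 1 is refused whole. A call with a gripper value outside its range is refused whole. The fingers move at their own pace and stop on an object; the grip force is fixed at half the most. Time passes only in rows, so rows that do not move let the fingers close. It gives the time, the measured TCP pose, the force, the opening and the grip force at its end, in the units of the state.
- env.state(): the state, without advancing time (a new reading comes with each control period).
- read_camera(name): name is "scene" or "top" or "wrist"; returns a dict with "image" (480x640x3 uint8, red, green, blue), "fx", "fy", "cx", "cy" (pixels), "rvec" (rotation vector, rad) and "tvec" (3), from world to camera coordinates, as OpenCV has them. Camera axes: x right, y down, z forward; pixel columns grow to the right and rows downward; lengths in mm; the calibration is good to about 2 mm. A picture is of the moment at which its call begins. There is no depth.
- env.job_done(): hands the job in; it is judged then, once.
Trained networks look in a picture, given as the dict that the camera call returned (one of the last four; its "shot" number tells which), for a name from the list of things; names that differ only in an ending like _2 or _b are one class to them, and where a whole thing is asked for, a point or a joint stands for the part that bears it (a point fixed in the world has none). Each returns a list of dicts, best first, with "confidence" (0 to 1); they miss things now and then, are a little off and sometimes report something else, mostly with a low value. They report only what shows in the picture. A call takes as long as a camera call. They do not tell look-alikes from the thing itself.
- search_frame(thing, picture): "at" ([column, row] in pixels, amid what is visible of it).
- cut_out(thing, picture): "region" (480x640 bool, what is visible of it) and "at" ([column, row] in pixels, amid what is visible of it).
The state is a dict: "t": time; "joints": joint angles; "qvel": joint speeds; "tau": joint torques, N m; "eef_pos": TCP position; "tcp_rot": TCP orientation; "ft_force": force on the tool from outside, world axes, zero at the start; "moment": the same for the moment, N m; "opening": opening from 0.0 (shut) to 1.0 (fully open); "grip_force": force on a finger pad.
Only numpy, scipy, OpenCV 4.12 (cv2) and the standard library are available. Lean on these libraries where they do the work, as an engineer would, in place of code of your own. Each camera call takes 0.05 s, during which the arm holds its last target. There are 200 camera calls.

## Task

The wide glaze jar has been topped up and must be shut for the night: turn the steel lock ring on its lid clockwise (seen from above) by its upright lug until the lug is in line with the steel tongue, the locked mark, on the jar's side. Leave the ring of the narrow jar as it is, it is still in use.

Things in the scene. Friction and masses are not known exactly. Their poses are not given: they have to be found in the camera images.
- wide_jar: The wider of two white jars (places swapped at random): 144 mm across, 100 mm high, screwed to the bench in a wooden holder 176 mm across. The other is 96 mm across, 85 high. Origin on its vertical axis at bench level, z up. Locked mark: dark steel tongue, 16 mm wide, level along the jar's own -x out to 102 mm from the axis, its top 96 mm up. The lid inside the ring is at most 110 mm up.
- wide_ring (a joint): Turn of the wide jar's ring about the jar's axis (rad), growing clockwise seen from above: 0 open, lug 60 degrees anticlockwise of the tongue; 1.05 locked, lug in line with the tongue; firm stop at 1.15. Flat steel ring, 156 mm outer, 104 mm inner diameter, top face 112 mm above the bench. Captive, friction 0.2 N m (3 N at the lug); stays where left.
- wide_lug (a point): Centre of the top of the upright steel lug on the wide jar's ring, 65 mm from the jar's axis, 148 mm above the bench. The lug is a plate 24 mm long along the radius, 12 mm thick across it (the way the ring turns), standing 36 mm above the ring's top face, and moves with the ring.
- narrow_lug (a point): Centre of the top of the similar upright lug (30 mm high, 12 mm thick, 18 mm along the radius) on the ring of the narrow jar, 44 mm from that jar's axis and 127 mm above the bench. This ring turns just as easily and must be left as it is.
Things that resemble listed ones, but are neither listed nor needed, are in the scene too. Leave any blue or turquoise look-alike of the wide_jar alone.

How it is judged (in metres and radians):
At the end, for the whole second after the job is handed in: The lug of the wide jar's ring is in line with the steel tongue to within 10 degrees (ring between 0.875 and 1.225 rad) and at rest; the narrow jar's lug is within 10 mm of where it was (value of joint wide_ring between 0.875 and 1.225 rad and velocity of joint wide_ring between -0.05 and 0.05 rad/s and distance of narrow_lug from where it was at the start of the episode below 0.01 m); the robot touches nothing.
It fails at once if the narrow jar's ring is turned (its lug moves 10 mm or more) (distance of narrow_lug from where it was at the start of the episode above 0.01 m).
It also fails if it takes over 35 s, if anything falls off the work surface, if the arm or the gripper's body presses on something with over 40 N, if the wrist force passes 120 N, or if a joint passes its speed limit or range.

## Working session

There is one attempt and no reset: what is moved stays moved. The work goes in short steps, Python scripts to look and compute and a tool call to move; the robot and the scene stay as the last step left them, time stands still between calls to the robot, and variables do not carry over. Pictures are saved under pics/ and viewed, at most 10 in all, crops included, and the job is handed in when it is done.

Besides the shell and the picture viewer there is one more tool, called after ">>>" in YAML: its name, and indented under it one key for each argument. move_arm: Moves the arm, as the interface text tells. Its arguments: {"type":"object","properties":{"commands":{"type":"array","items":{"type":"array"}}},"required":["commands"]}

```bash
mkdir -p pics; cat > h.py <<'E'
import numpy as np, cv2
from cell import env, read_camera, search_frame, cut_out
def ray(p,uv,z):
    R=cv2.Rodrigues(np.array(p["rvec"],float))[0]; t=np.array(p["tvec"],float).ravel()
    d=R.T@np.array([(uv[0]-p["cx"])/p["fx"],(uv[1]-p["cy"])/p["fy"],1]); c=-R.T@t
    return (c+d*(z-c[2])/d[2])[:2]
def save(p,n): cv2.imwrite(f"pics/{n}.png",cv2.cvtColor(p["image"],cv2.COLOR_RGB2BGR))
E
python3 - <<'E'
from h import *
for c in ("top","scene"):
    p=read_camera(c); save(p,c+"0")
    for th,z in (("wide_jar",112),("wide_ring",112),("wide_lug",148),("narrow_lug",127)):
        for r in search_frame(th,p): print(c,th,r["at"],round(r["confidence"],2),ray(p,r["at"],z).round())
s=env.state(); print(s["t"],s["tcp_rot"],s["ft_force"])
E
```

```text
top wide_jar [227.5, 140.0] 0.98 [778. 148.]
top wide_jar [374.1, 251.4] 0.79 [ 554. -124.]
top wide_jar [410.7, 131.4] 0.78 [ 786. -205.]
top wide_jar [446.1, 374.5] 0.74 [ 327. -243.]
top wide_jar [196.7, 396.9] 0.69 [301. 203.]
top wide_ring [397.7, 260.9] 0.83 [ 535. -167.]
top wide_ring [245.3, 139.6] 0.72 [778. 114.]
top wide_ring [419.1, 96.8] 0.7 [ 856. -225.]
top wide_ring [479.7, 373.5] 0.6 [ 327. -303.]
top wide_ring [166.3, 397.3] 0.56 [302. 257.]
top wide_lug [476.2, 366.6] 0.95 [ 341. -288.]
top wide_lug [407.4, 141.1] 0.93 [ 754. -191.]
top wide_lug [385.2, 219.1] 0.85 [ 607. -143.]
top wide_lug [215.1, 412.3] 0.8 [277. 164.]
top wide_lug [245.3, 138.7] 0.56 [767. 109.]
top wide_lug [226.1, 257.2] 0.4 [545. 145.]
top narrow_lug [206.2, 247.9] 0.77 [567. 184.]
scene wide_jar [284.3, 164.2] 0.8 [347. 143.]
scene wide_jar [405.7, 381.9] 0.78 [ 815. -242.]
scene wide_jar [461.3, 238.5] 0.72 [805. 107.]
scene wide_jar [178.7, 297.0] 0.64 [ 365. -282.]
scene wide_jar [308.8, 296.3] 0.58 [ 588. -167.]
scene wide_ring [460.9, 242.1] 0.93 [807.  97.]
scene wide_ring [398.8, 392.2] 0.91 [ 811. -264.]
scene wide_ring [302.6, 300.8] 0.78 [ 582. -181.]
scene wide_ring [177.3, 298.9] 0.65 [ 366. -287.]
scene wide_lug [180.0, 298.5] 0.97 [ 393. -298.]
scene wide_lug [455.0, 239.7] 0.97 [797.  65.]
scene wide_lug [277.8, 157.5] 0.85 [345. 122.]
scene wide_lug [401.4, 395.2] 0.74 [ 818. -281.]
scene wide_lug [300.4, 301.0] 0.72 [ 592. -202.]
scene narrow_lug [357.8, 189.2] 0.87 [552. 130.]
scene narrow_lug [301.6, 300.4] 0.71 [ 585. -189.]
0.5 [3.14155852e+00 2.79215200e-05 2.79183714e+00] [-0.56320411  0.09749692 -0.38786295]
```

View pics/top0.png

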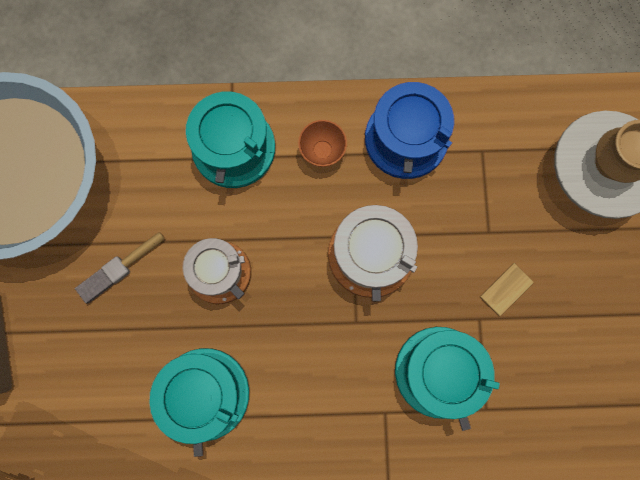

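View pics/scene0.png

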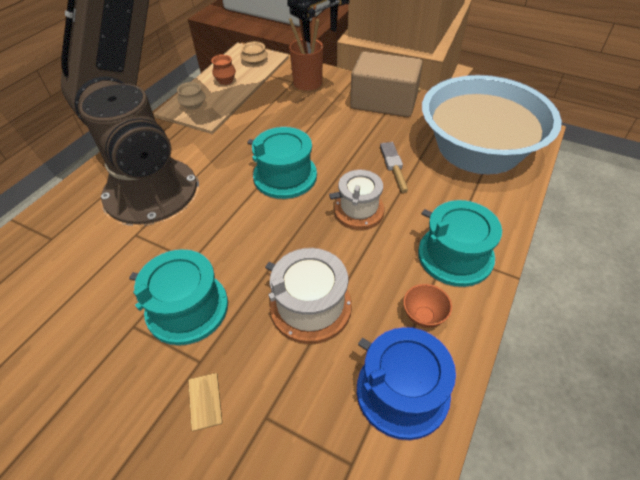

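The top picture shows the wide white jar with its ring centred near (375,246), its lug at (408,264) and its tongue at (376,295). The narrow white jar is at (213,267). The scene view agrees, and the four others are coloured look-alikes. Next I'll fit the ring and the tongue.

```bash
python3 - <<'E'
from h import *
from scipy.optimize import least_squares
p=read_camera("top")
for uv,z,n in (((376,246),112,"ring"),((408,264),148,"lug"),((376,295),96,"tongue")): print(n,ray(p,uv,z).round(1))
for th in ("wide_jar","wide_ring"):
    for r in cut_out(th,p):
        if abs(r["at"][0]-380)<40 and abs(r["at"][1]-250)<40:
            c=max(cv2.findContours(r["region"].astype(np.uint8),0,1)[0],key=len); print(th,r["at"],r["confidence"],cv2.boundingRect(c),cv2.minEnclosingCircle(c))
im=p["image"][185:315,310:440]; cv2.imwrite("pics/crop.png",cv2.resize(im[:,:,::-1],None,fx=4.5,fy=4.5,interpolation=2))
E
```

```text
ring [ 564.  -127.9]
lug [ 523.6 -179.9]
tongue [ 474.4 -125.3]
wide_jar [371.6, 251.4] 0.62 (328, 205, 90, 96) ((375.06292724609375, 252.49337768554688), 47.7625732421875)
wide_ring [376.0, 218.0] 0.85 (334, 205, 84, 83) ((378.1791076660156, 245.43270874023438), 44.56283187866211)
```

View pics/crop.png

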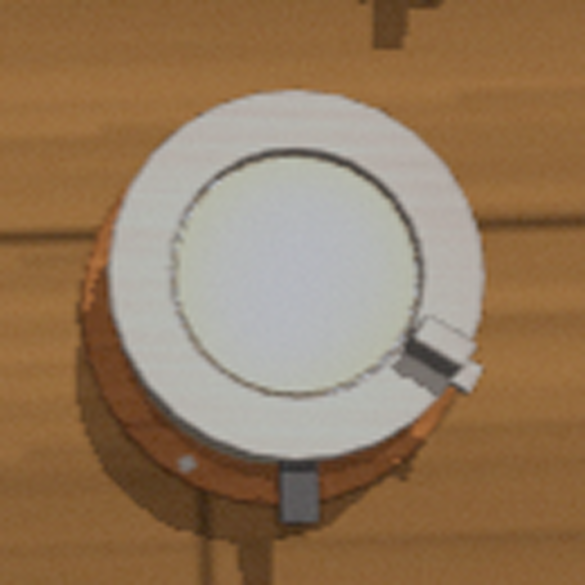

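The measurements fit the given sizes:

| Quantity | Value |
|---|---|
| Jar axis | about (563.5, -127.7) |
| Lug top | about (529, -182), radius 64 |
| Tongue direction | about -x, end radius about 101 |
| Lug angle from tongue | about 58° |

I'll grip the lug with the fingers closing along the tangent, at yaw about 1.01.

>>> move_arm:
  commands:
    - [[0.7,-0.9,0],-0.9,1]
    - [[0.7,-0.9,0],-0.9,1]
    - [[0.7,-0.9,0],-0.9,1]
    - [[0.7,-0.9,0],-0.9,1]
    - [[0.7,-0.9,0],-0.9,1]
    - [[0.7,-0.9,0],-0.9,1]
    - [[0.7,-0.9,0],-0.9,1]
    - [[0.7,-0.9,0],-0.9,1]
    - [[0.7,-0.9,0],-0.9,1]
    - [[0.7,-0.9,0],-0.9,1]
    - [[0.7,-0.9,0],-0.9,1]
    - [[0.7,-0.9,0],-0.9,1]
    - [[0.7,-0.9,0],-0.9,1]
    - [[0.7,-0.9,0],-0.9,1]
    - [[0.7,-0.9,0],-0.9,1]
    - [[0.7,-0.9,0],-0.9,1]
    - [[0.7,-0.9,0],-0.9,1]
    - [[0.7,-0.9,0],-0.9,1]
    - [[0.7,-0.9,0],-0.9,1]
    - [[0.7,-0.9,0],-0.9,1]

```text
t: 2.32
eef_pos: [635.0, 45.6, 404.9]
tcp_rot: [3.141, -0.0, 1.348]
ft_force: [0.0, 0.1, 0.5]
opening: 1.002
grip_force: 0.0
```

>>> move_arm:
  commands:
    - [[-0.35,-0.76,0],-0.42,1]
    - [[-0.35,-0.76,0],-0.42,1]
    - [[-0.35,-0.76,0],-0.42,1]
    - [[-0.35,-0.76,0],-0.42,1]
    - [[-0.35,-0.76,0],-0.42,1]
    - [[-0.35,-0.76,0],-0.42,1]
    - [[-0.35,-0.76,0],-0.42,1]
    - [[-0.35,-0.76,0],-0.42,1]
    - [[-0.35,-0.76,0],-0.42,1]
    - [[-0.35,-0.76,0],-0.42,1]
    - [[0,0,0],0,1]
    - [[0,0,0],0,1]

```text
t: 3.32
eef_pos: [528.8, -181.7, 404.9]
tcp_rot: [3.141, -0.0, 1.014]
ft_force: [0.3, 0.5, 0.2]
opening: 1.003
grip_force: 0.0
```

```bash
python3 - <<'E'
from h import *
p=read_camera("wrist"); save(p,"w1")
for r in search_frame("wide_lug",p): print(r["at"],r["confidence"],ray(p,r["at"],148).round(1),ray(p,r["at"],135).round(1))
s=env.state(); print(s["t"],s["eef_pos"],s["tcp_rot"],s["joints"])
R=cv2.Rodrigues(np.array(p["rvec"],float))[0]
for n,P in (("C112",(563.5,-127.7,112)),("lug",(529,-182,148)),("tongue",(462,-126.6,96))):
    print(n,cv2.projectPoints(np.array([P]),p["rvec"],p["tvec"],np.array([[p["fx"],0,p["cx"]],[0,p["fy"],p["cy"]],[0,0,1]]),None)[0].ravel().round())
E
```

```text
[619.7, 72.7] 0.92 [ 722.3 -181.2] [ 730.6 -184.8]
[306.4, 61.0] 0.85 [581.2 -86.6] [581.8 -85. ]
[217.1, 406.1] 0.57 [ 412.5 -239.3] [ 403.9 -246.1]
3.4167 [ 529.36531155 -180.43092924  404.82533577] [ 3.14140484e+00 -1.71290563e-04  1.01630945e+00] [-4.46623408e-01  3.97530554e-01  1.72199038e+00  1.75921854e-04
  1.02186656e+00  1.07771709e-01]
C112 [318. 142.]Traceback (most recent call last):
  File "<stdin>", line 7, in <module>
cv2.error: OpenCV(4.12.0) /io/opencv/modules/calib3d/src/calibration_base.cpp:1490: error: (-215:Assertion failed) npoints >= 0 && (depth == CV_32F || depth == CV_64F) in function 'projectPoints'
```

View pics/w1.png

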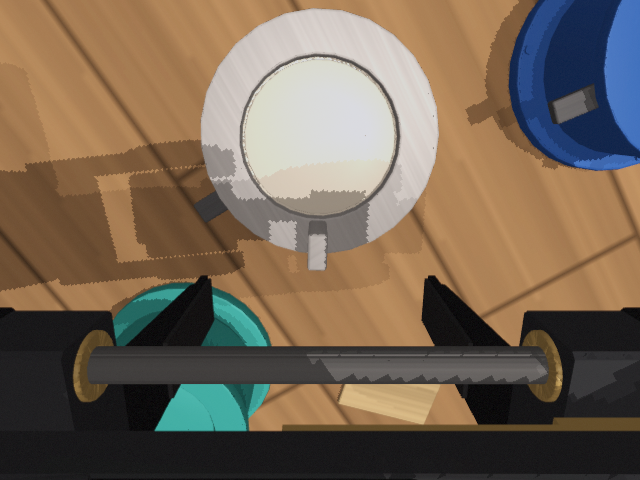

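The wrist picture shows the white ring centred near (320,131) and the lug top near (317,252), lined up between the fingers. The tongue is at (210,207). I'll compute those positions.

```bash
python3 - <<'E'
from h import *
p=read_camera("wrist")
for uv,z in (((319.5,131),112),((320,135.5),112),((317.5,252),148),((207,209),96)): print(uv,ray(p,uv,z).round(1))
q=[ray(p,a,112) for a in ((201,131),(438,131),(320,10),(320,54),(320,217))];print(np.round(q,1))
E
```

```text
(319.5, 131) [ 568.1 -120.7]
(320, 135.5) [ 566.9 -123.3]
(317.5, 252) [ 529.9 -180.2]
(207, 209) [ 470.3 -124.8]
[[ 502.9  -80.4]
 [ 633.4 -161.1]
 [ 605.3  -61.1]
 [ 592.5  -81.8]
 [ 538.5 -169.5]]
```

The position agrees within 2 mm, so I'll descend to TCP z 312 (tips at 122) and close.

>>> move_arm:
  commands:
    - [[0,0,-0.52],0,1]
    - [[0,0,-0.52],0,1]
    - [[0,0,-0.52],0,1]
    - [[0,0,-0.52],0,1]
    - [[0,0,-0.52],0,1]
    - [[0,0,-0.5],0,1]
    - [[0,0,0],0,1]
    - [[0,0,0],0,1]

```text
t: 4.13
eef_pos: [529.6, -180.1, 311.5]
tcp_rot: [-3.14, 0.0, 1.017]
ft_force: [0.2, 1.3, -0.1]
opening: 0.999
grip_force: 0.0
```

>>> move_arm:
  commands:
    - [[0,0,0],0,-1]
    - [[0,0,0],0,-1]
    - [[0,0,0],0,-1]
    - [[0,0,0],0,-1]
    - [[0,0,0],0,-1]
    - [[0,0,0],0,-1]
    - [[0,0,0],0,-1]
    - [[0,0,0],0,-1]
    - [[0,0,0],0,-1]
    - [[0,0,0],0,-1]
    - [[0,0,0],0,-1]
    - [[0,0,0],0,-1]

```text
t: 5.13
eef_pos: [529.2, -180.8, 311.7]
tcp_rot: [-3.142, 0.0, 1.016]
ft_force: [0.6, -0.5, -0.9]
opening: 0.217
grip_force: 0.0
```

>>> move_arm:
  commands:
    - [[0,0,0],0,-1]
    - [[0,0,0],0,-1]
    - [[0,0,0],0,-1]
    - [[0,0,0],0,-1]
    - [[0,0,0],0,-1]

```text
t: 5.55
eef_pos: [529.3, -181.0, 311.8]
tcp_rot: [3.141, -0.0, 1.015]
ft_force: [2.9, -2.2, -2.2]
opening: 0.126
grip_force: 29.9
```

```bash
python3 - <<'E'
import numpy as np
C=np.array([565,-126.7]);a0=np.arctan2(-54,-35.5);r=np.hypot(54,35.5)
print(np.degrees(a0),r)
n=14;a=a0-np.linspace(0,np.radians(57),n+1)
P=C+r*np.c_[np.cos(a),np.sin(a)];print((np.diff(P,axis=0)/30).round(2).tolist(),-np.radians(57)/n/.08,P[-1])
E
```

```text
-123.32121567193958 64.62391198310421
[[-0.12, 0.09], [-0.12, 0.1], [-0.11, 0.11], [-0.1, 0.11], [-0.09, 0.12], [-0.09, 0.13], [-0.08, 0.13], [-0.07, 0.14], [-0.06, 0.14], [-0.05, 0.15], [-0.04, 0.15], [-0.03, 0.15], [-0.02, 0.15], [-0.0, 0.15]] -0.8882479228899713 [ 500.37710359 -126.33770273]
```

The opening is 12 mm, so the lug is held. Now I'll turn it along the arc, in halves.

>>> move_arm:
  commands:
    - [[-0.12,0.09,0],-0.89,-1]
    - [[-0.12,0.1,0],-0.89,-1]
    - [[-0.11,0.11,0],-0.89,-1]
    - [[-0.1,0.11,0],-0.89,-1]
    - [[-0.09,0.12,0],-0.89,-1]
    - [[-0.09,0.13,0],-0.89,-1]
    - [[-0.08,0.13,0],-0.89,-1]
    - [[0,0,0],0,-1]
    - [[0,0,0],0,-1]

```text
t: 6.3
eef_pos: [507.7, -157.3, 311.8]
tcp_rot: [3.141, 0.0, 0.517]
ft_force: [-0.8, -5.4, -2.7]
opening: 0.127
grip_force: 30.0
```

>>> move_arm:
  commands:
    - [[-0.07,0.14,0],-0.89,-1]
    - [[-0.06,0.14,0],-0.89,-1]
    - [[-0.05,0.15,0],-0.89,-1]
    - [[-0.04,0.15,0],-0.89,-1]
    - [[-0.03,0.15,0],-0.89,-1]
    - [[-0.02,0.15,0],-0.89,-1]
    - [[0,0.15,0],-0.89,-1]
    - [[0,0,0],0,-1]
    - [[0,0,0],0,-1]

```text
t: 7.05
eef_pos: [499.9, -126.4, 311.7]
tcp_rot: [3.141, -0.0, 0.019]
ft_force: [1.5, -5.0, -2.4]
opening: 0.129
grip_force: 30.0
```

Next I'll open slightly, lift clear and look.

>>> move_arm:
  commands:
    - [[0,0,0],0,0]
    - [[0,0,0],0,0]
    - [[0,0,0],0,0]
    - [[0,0,0],0,0]
    - [[0,0,0],0,0]
    - [[0,0,0],0,0]
    - [[0,0,0],0,0]
    - [[0,0,0.5],0,0]
    - [[0,0,0.5],0,0]
    - [[0,0,0.7],0,0]
    - [[0,0,0.7],0,0]
    - [[0,0,0.7],0,0]
    - [[0,0,0.7],0,0]
    - [[0,0,0],0,0]
    - [[0,0,0],0,0]

```text
t: 8.3
eef_pos: [499.6, -126.2, 426.5]
tcp_rot: [3.141, -0.002, 0.019]
ft_force: [0.0, -0.3, -0.5]
opening: 0.501
grip_force: 0.0
```

```bash
python3 - <<'E'
from h import *
p=read_camera("wrist"); save(p,"w2")
E
```

```text
(no output)
```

View pics/w2.png

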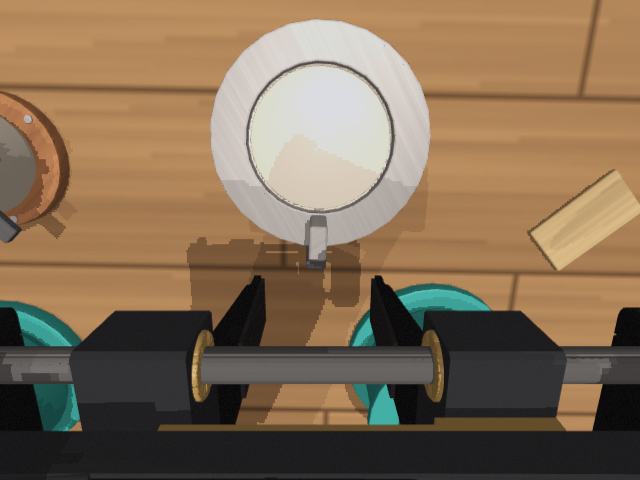

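The lug is at (318,242), directly over the tongue at about (316,264), and the ring is centred at (320,131). The lug is aligned within about 2°, and the narrow jar wasn't approached.

```bash
python3 -c "
from cell import env
print(env.job_done())"
```

```text
the job is handed in; nothing more can be done
None
```

The wide jar's lock ring is turned clockwise with its lug in line with the steel tongue (within about 2° in the wrist picture), the narrow jar was not approached, the gripper is clear, and the job is handed in.

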